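# Hang up the funnel and hold the torch over the canister

### The arm

A 7-joint arm with a two-finger parallel gripper is mounted at the origin on the work surface. World frame = base frame: x ahead of the robot, y to its left, z up, the work surface at z = 0. Lengths are in m, angles in rad, forces in N, time in s.
With the tool pointing down it reaches from about 0.35 to 0.775 m from the base axis. Payload 3.1 kg.
Tool frame: the origin (TCP) lies between the finger pads; the fingertips stand 8 mm ahead of it and the grasp point (between the pads) lies 11 mm behind it; z points along the fingers, y is the line along which they close (so a half turn about z gives the same grasp; the last joint's range is limited). The gripper opens to 85 mm and grips with 20 to 120 N. Pads are 22 mm wide; open, the fingers measure 114 mm over their backs; the gripper's body (76 mm by 85 mm) begins 54 mm behind the grasp point. The pads swing forward as they close: fully open they stand 13 mm farther back than shut.
Start: joints at [-1.247, 0.311, 0.014, 1.512, -0.004, 1.319, -0.027], TCP at [0.197, 0.514, 0.239] pointing down, gripper open.
Joint ranges: [-2.7, 2.7], [-0.3, 1.91], [-1.27, 1.3], [0.12, 2.57], [-1.44, 4.58], [0.2, 2.03], [-3.05, 3.05]. Speed limits (rad/s): [2.79, 2.79, 3.14, 3.14, 3.14, 3.14, 3.14].

### API

Orientations are given as a rotation vector (axis times angle).
In Python, from rig import state, capture, calibration, sign_off gives the robot as it stands.
- The arm moves only by the shell command python3 -m inch 'ROWS' [FORCE]. ROWS is a JSON object of lists of equal length, an entry for each row: "travel": the shift along the tool's x, y, z in units of 0.06 m (1.0 is 0.06 m), a list of three; "spin": the turn about the tool's z in units of 6 degrees (1.0 is 6 degrees); "fingers": the closure, from -1 (fully open) to 1 (shut). In form: {"travel": [[x, y, z], ...], "spin": [spin, ...], "fingers": [fingers, ...]}. A call has 1 to 8 rows; each row shifts and turns the commanded pose from where the row before left it, along the tool's axes as they then stand; what a row does not reach is not made up. A row lasts 1/8 s, in which the tool goes at most 62.5 mm and 10.7 degrees, less where a joint would pass 70% of its speed; a pose out of reach is approached as far as the arm can. A call with a number of a shift or a turn outside -1 to 1 is refused whole. A call with a gripper value outside its range is refused whole. The fingers move at their own pace and stop on an object; FORCE is the grip in N (left out, the last holds). Time passes only in rows, so rows that do not move let the fingers close. It gives the time, the measured TCP pose, the force, the opening and the grip force at its end, in the units of the state.
- state(): the state, without advancing time (a new reading comes with each control period).
- capture(name): name is "side" or "top" or "wrist"; returns the picture (480x640x3 uint8, red, green, blue); there is no depth.
- calibration(name): a dict with "mtx" (3x3 intrinsics, pixels), "world_to_cam" (4x4, takes a point from world to camera coordinates); the wrist camera has in their place "hand_eye" (4x4, takes a point from camera to tool coordinates, whose origin is the TCP and whose axes are the flange's). Camera axes: x right, y up, looking along -z (the intrinsics and any distortion apply to the point x, -y, -z); pixel columns grow to the right and rows downward; lengths in m; the calibration is good to about 2 mm. The wrist camera is an equidistant fisheye: a pixel r from the principal point sees the ray r / f radians off the axis. A picture is of the moment at which its call begins: read the wrist's pose just before it. calibration takes no time and is no camera call.
- sign_off(): hands the job in; it is judged then, once.
The state is a dict: "t": time; "q": joint angles; "joint_velocities": joint speeds; "joint_efforts": joint torques, N m; "position": TCP position; "orientation": TCP orientation; "force": force on the tool from outside, world axes, zero at the start; "wrist_torque": the same for the moment, N m; "grip_width": opening from 0.0 (shut) to 1.0 (fully open); "gripper_force": force on a finger pad.
Only numpy, scipy, OpenCV 4.12 (cv2) and the standard library are available. Lean on these libraries where they do the work, as an engineer would, in place of code of your own. Each camera call takes 0.05 s, during which the arm holds its last target. There are 200 camera calls.

### The job

A nut has gone down the steel canister and I want to see it: lift the galvanized funnel out of the canister and hang it by its handle on the hook of the stand, left hanging there free. Then draw the black torch out of its sloping holder, turn it upright with its lens straight down, and finish still holding it there, steady, over the middle of the canister's open mouth and a few centimetres clear of the rim. Leave the canister standing where it is and do not disturb the other things around.

Things in the scene. Friction and masses are not known exactly. Their poses are not given: they have to be found in the camera images.
- canister: Loose plain steel canister, open at the top, 104 mm outside diameter, 150 mm tall, wall 4 mm, 1.3 kg, standing upright near the middle of the table. Origin: centre of its underside, z up. The nut lies on its floor.
- mouth (a point): Centre of the canister's open mouth, at the level of its rim (150 mm above the canister's underside).
- funnel: Loose galvanized funnel, about 0.3 kg, hanging by its cone in the canister's mouth, spout down. Origin: bottom end of the spout, on the axis; z up the axis. Spout 26 mm diameter to z 55 mm, cone to 130 mm diameter at z 105, straight collar of that diameter to the rim at z 140, wall 3 mm. Seated, its origin is about 62 mm above the canister's underside. The handle stands out along +x.
- handle_bar (a point): Point on the level top bar of the funnel's strap handle, in the funnel's frame at x 88, z 132 mm; axes as the funnel's. The bar runs along x from the collar (x 65) to x 132, is 14 mm wide (along y) and 8 mm thick (z 128 to 136): pinch it from above across its width. Past x 99 the bar is left free for the hook.
- handle_eye (a point): Point in the handle's opening, where the hook's arm is to pass along y: funnel's frame x 114, z 101 mm. The opening is 63 mm long (x 65 to 128) and here about 54 mm high (z 74 to 128); below, a bar slants from x 130, z 60 to the collar at x 66, z 106. Let go, it swings onto its side, hangs by the handle's outer strap and sways a while, reaching 200 mm below the arm.
- hook_stand: Fixed steel hook stand: base plate 150 x 130 x 10 mm, round post 16 mm diameter, 268 mm tall, standing at x +55 mm; a round level arm 10 mm thick, centre line 250 mm up, runs from the post along the stand's -x to x -45, then turns up: its end is at x -56 mm (outside -61) and 277 mm above the table. Origin: on the table, centre of the plate, below the middle of the arm; z up.
- hook_seat (a point): Point on the arm's centre line midway between the post and the upturned end, 250 mm above the table; its x axis runs along the arm, from the tip towards the post.
- holder: Fixed holder: base plate 150 x 90 x 8 mm with a steel tube welded on at 45 degrees, closed below, rising towards the holder's -x side. Tube 51 mm outside, 45 mm bore, 62 mm long; the highest point of its lip is about 90 mm above the table. Origin: on the table, centre of the plate; z up. The centre of the tube's lower end is at x 40, z 27 mm.
- torch: Loose black round torch, 140 mm long, 0.22 kg, leaning at about 45 degrees in the holder, head (lens) down in the tube, tail up. Origin: centre of the lens face; z along the axis from lens to tail. Head 38 mm diameter to z 40, tapering to the 32 mm barrel at z 55, tail end z 140; 57 mm of it sit in the tube, grip the barrel between z 75 and 135. Centre of mass near z 50. Slides out along its axis.
- scoop: Yellow plastic parts scoop, 190 x 72 x 40 mm, loose bystander. Origin: underside, beneath the scoop's bowl.
- valve_stem: Brass valve stem, 24 mm flange, 42 mm tall, standing, loose bystander. Origin: centre of its underside.
- ferrule: Tarnished copper ferrule, ring 24 mm diameter, 18 mm tall, loose bystander. Origin: centre of its underside.
- oil_bottle: Grey plastic oil bottle, 60 mm diameter, 160 mm tall, loose bystander at the back. Origin: centre of its underside.
- jar: Glass jar with steel cap, 72 mm diameter, 85 mm tall, loose bystander at the back. Origin: centre of its underside.
- wrench: Double-ended steel wrench, 182 mm long, 27 mm wide, lying flat, loose bystander near the robot. Origin: under its middle.
Things that resemble listed ones, but are neither listed nor needed, are in the scene too. What is meant by the torch is not orange or pink, and is the smaller of those in its own colour.

How it is judged:
On the way, in this order (a step that is already met when the one before it is completed fails the run):
1. the funnel hangs by its handle on the hook's arm, let go (x of hook_seat in the frame of funnel between 0.064 and 0.132 m and y of hook_seat in the frame of funnel between -0.045 and 0.045 m and z of hook_seat in the frame of funnel between 0.062 and 0.132 m and contact force between funnel and the fingers below 0.1 N and contact force between funnel and hook_stand above 0.2 N), for 0.2 s.
2. the torch is drawn clear of its holder and held up by the gripper (distance between torch and holder above 0.12 m and contact force between torch and holder below 0.05 N and contact force between torch and the fingers above 2 N and height (world z) of torch above 0.09 m), for 0.2 s.
At the end, for the whole second after the job is handed in: The funnel hangs from the hook arm through its handle (over 1 N, swaying under 0.3 m/s), untouched. The gripper alone holds the torch: lens down within 12 degrees of plumb, within 25 mm sideways of the centre of the canister's mouth and 12 to 100 mm above its rim, at rest (x of hook_seat in the frame of funnel between 0.064 and 0.132 m and y of hook_seat in the frame of funnel between -0.045 and 0.045 m and z of hook_seat in the frame of funnel between 0.062 and 0.132 m and contact force between funnel and the fingers below 0.1 N and contact force between funnel and hook_stand above 1 N and linear speed of funnel below 0.3 m/s and angular speed of funnel below 3 rad/s and angle between torch's own z axis and vertical below 0.21 rad and horizontal distance between torch and mouth below 0.025 m and z of torch in the frame of mouth between 0.012 and 0.1 m and contact force between torch and the fingers above 2 N and contact force between torch and canister below 0.05 N and contact force between torch and holder below 0.05 N and contact force between torch and funnel below 0.05 N and contact force between torch and hook_stand below 0.05 N and linear speed of torch below 0.03 m/s); the arm keeps its last pose, push and grip.
It fails at once if the canister is tipped or pushed from its place (more than 12 degrees or 40 mm) (angle between canister's own z axis and vertical above 0.21 rad or distance of canister from where it was at the start of the episode above 0.04 m).
It fails at once if a bystander (scoop, valve stem, ferrule, oil bottle, jar, wrench) is moved by more than 25 mm (distance of any of scoop, valve_stem, ferrule, oil_bottle, jar, wrench from where it was at the start of the episode above 0.025 m).
It also fails if it takes over 67 s, if anything falls off the work surface, if the arm or the gripper's body presses on something with over 40 N, if the wrist force passes 120 N, or if a joint passes its speed limit or range.

## Working session

There is one attempt and no reset: what is moved stays moved. The work goes in short steps, Python scripts to look and compute and a shell command to move; the robot and the scene stay as the last step left them, time stands still between calls to the robot, and variables do not carry over. Pictures are saved under pics/ and viewed, at most 10 in all, crops included, and the job is handed in when it is done.

```bash
ls; mkdir -p pics; python3 - <<'E'
from rig import *
import cv2,numpy as np
print(state())
for n in ['side','top']:
    im=capture(n); cv2.imwrite(f'pics/{n}0.png',im[:,:,::-1]); c=calibration(n); print(n,{k:np.round(v,4).tolist() if not isinstance(v,str) else v for k,v in c.items()})
im=capture('wrist'); cv2.imwrite('pics/wrist0.png',im[:,:,::-1]);print({k:np.round(v,4).tolist() for k,v in calibration('wrist').items()})
E
```

```text
pics
{'t': 0.0, 'q': array([-1.24672772,  0.31172306,  0.01399279,  1.51307476, -0.00439357,
        1.31917642, -0.0271875 ]), 'joint_velocities': array([ 0.0002974 , -0.00107311,  0.00143573,  0.00089815, -0.00125994,
       -0.00136552, -0.00057042]), 'joint_efforts': array([ 1.95547441e-04, -3.79904151e+01,  1.46068172e-01, -2.30586380e+01,
        1.22639135e-02,  1.35690370e-02,  3.38324824e-06]), 'position': array([0.19645346, 0.51295666, 0.23821533]), 'orientation': array([-0.57115176, -3.08890403,  0.00365678]), 'force': array([-0.53348625, -0.5121463 ,  0.27979467]), 'wrist_torque': array([-0.00328892,  0.04847463,  0.02508873]), 'gripper_force': 0.0, 'grip_width': 0.998880319308962}
side {'mtx': [[556.4684, 0.0, 322.561], [0.0, 556.4684, 243.4762], [0.0, 0.0, 1.0]], 'world_to_cam': [[0.9359, -0.352, -0.0134, -0.5117], [0.2436, 0.6194, 0.7463, -0.2312], [-0.2544, -0.7017, 0.6655, -1.1251], [0.0, 0.0, 0.0, 1.0]]}
top {'mtx': [[622.3991, 0.0, 320.6413], [0.0, 622.3991, 232.9585], [0.0, 0.0, 1.0]], 'world_to_cam': [[-0.0154, -0.9999, -0.005, -0.0316], [0.9961, -0.0158, 0.0867, -0.5426], [-0.0868, -0.0036, 0.9962, -1.6683], [0.0, 0.0, 0.0, 1.0]]}
{'mtx': [[371.6483, 0.0, 315.3428], [0.0, 371.6483, 236.7855], [0.0, 0.0, 1.0]], 'hand_eye': [[0.0002, 0.9577, 0.2879, 0.0728], [1.0, -0.0002, 0.0001, 0.0003], [0.0001, 0.2879, -0.9577, -0.135], [0.0, 0.0, 0.0, 1.0]]}
```

View pics/side0.png

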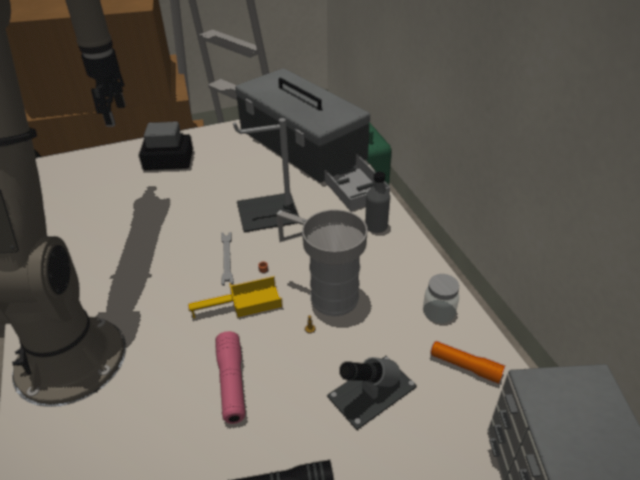

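View pics/top0.png

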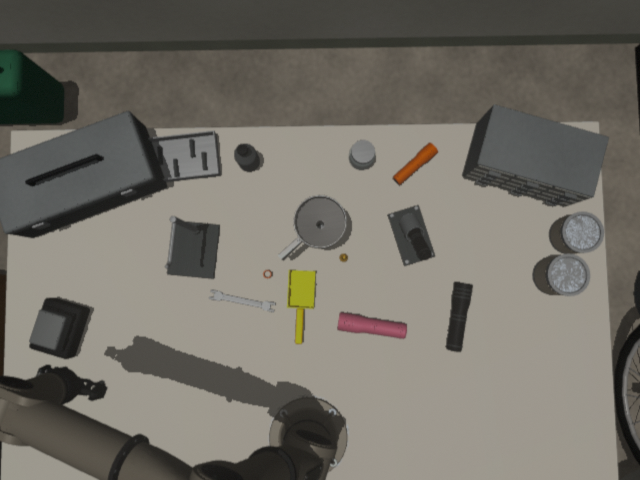

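The side view shows the funnel in the canister (rim around 335,232; handle to 283,214), the hook stand (post top at 283,122, tip at 240,130) and the holder with its torch (360,370). In the top view the funnel is at 320,222, the stand at 195,248 and the holder at 411,235. Next I'll look at enlarged crops.

```bash
python3 - <<'E'
import cv2
a=cv2.imread('pics/top0.png');b=cv2.imread('pics/side0.png')
f=lambda i:cv2.convertScaleAbs(cv2.resize(i,None,fx=4,fy=4,interpolation=cv2.INTER_CUBIC),alpha=1.6,beta=10)
t=a[190:290,150:350];h=a[190:290,370:450]
cv2.imwrite('pics/c1.png',cv2.copyMakeBorder(f(t),0,0,0,0,0))
s=b[110:240,225:375];cv2.imwrite('pics/c2.png',f(s))
import numpy as np
hh=b[345:435,320:425]
A=f(h);B=f(hh);H=max(A.shape[0],B.shape[0]);p=lambda i:cv2.copyMakeBorder(i,0,H-i.shape[0],0,0,0)
cv2.imwrite('pics/c3.png',np.hstack([p(A),p(B)]));print(A.shape,B.shape)
E
```

```text
(400, 320, 3) (360, 420, 3)
```

View pics/c1.png

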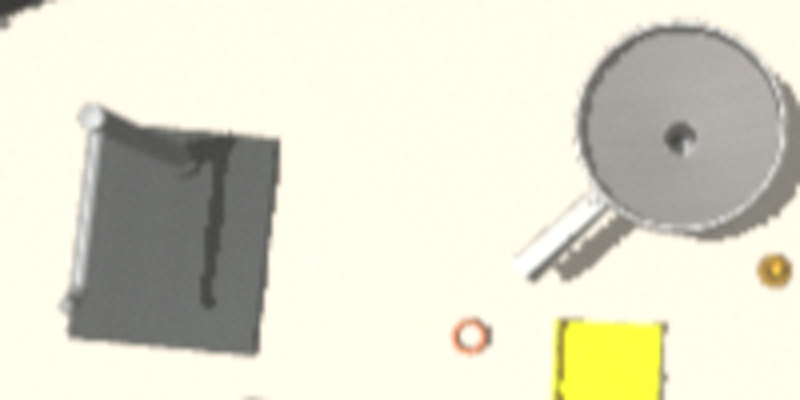

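View pics/c2.png

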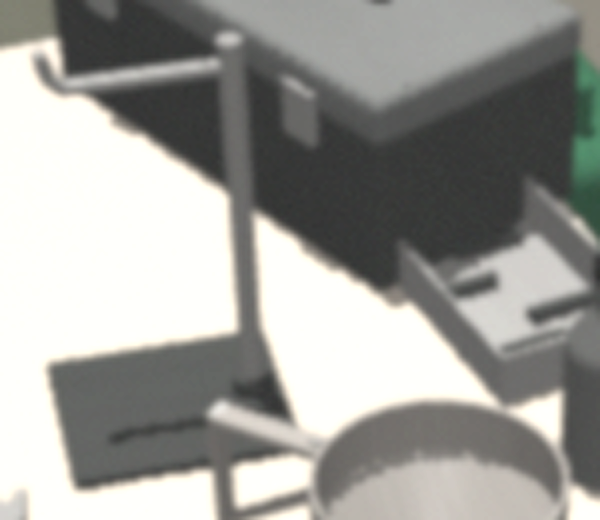

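View pics/c3.png

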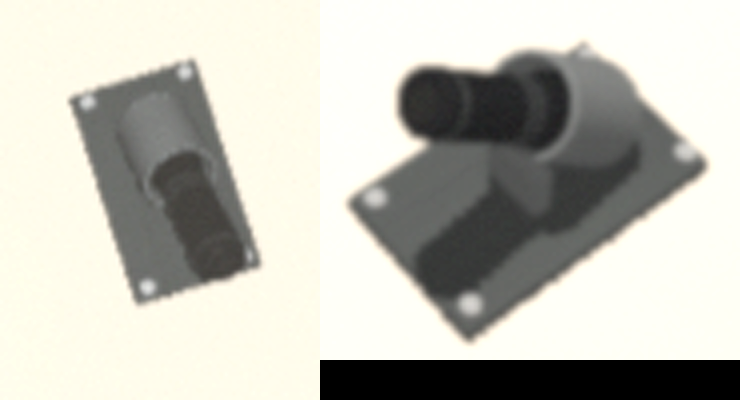

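The crops give these points:
- **c1:** plate corners (279,140), (257,353) and (68,336); post top (91,114); tip (66,305); funnel rim centre (682,127); handle end (528,268).
- **c2:** post top (229,42), tip (42,62) and handle end (218,412).
- **c3:** holder corners (70,97), (192,60), (260,267) and (138,304); torch tail (220,255).

```bash
cat > h.py <<'E'
import numpy as np,cv2
from scipy.spatial.transform import Rotation as R
from rig import *
def ray(n,uv,st=None):
    c=calibration(n);K=np.array(c['mtx'])
    x=(uv[0]-K[0,2])/K[0,0];y=(uv[1]-K[1,2])/K[1,1]
    if n=='wrist':
        T=np.array(c['hand_eye']);r=np.hypot(x,y);s=np.sin(r)/r if r>0 else 1
        d=T[:3,:3]@np.array([x*s,-y*s,-np.cos(r)]);o=T[:3,3]
        Q=R.from_rotvec(st['orientation']).as_matrix()
        return Q@o+st['position'],Q@d
    W=np.linalg.inv(np.array(c['world_to_cam']));return W[:3,3],W[:3,:3]@np.array([x,-y,-1.])
def onz(n,uv,z,st=None):
    o,d=ray(n,uv,st);return o+d*(z-o[2])/d[2]
def tri(rs):
    A=[];b=[]
    for o,d in rs:
        d=d/np.linalg.norm(d);P=np.eye(3)-np.outer(d,d);A.append(P);b.append(P@o)
    A=np.vstack(A);b=np.hstack(b);x=np.linalg.lstsq(A,b,rcond=None)[0];return x,np.linalg.norm(A@x-b)
E
python3 - <<'E'
from h import *
np.set_printoptions(precision=4,suppress=True)
c1=lambda u,v:(150+u/4,190+v/4); c2=lambda u,v:(225+u/4,110+v/4); c3=lambda u,v:(370+u/4,190+v/4)
for n,p,z in [('TR',(279,140),.01),('BR',(257,353),.01),('BL',(68,336),.01),('posttop',(91,114),.268),('tip',(66,305),.277),('armpost',(96,130),.255),('armtip',(78,293),.255),('rim',(682,127),.202),('hend',(528,268),.198),('hcollar',(602,200),.198),('spouthole',(682,140),.1)]:
    print(n,onz('top',c1(*p),z))
print('tri post',tri([ray('top',c1(91,114)),ray('side',c2(229,42))]))
print('tri tip',tri([ray('top',c1(66,305)),ray('side',c2(42,62))]))
print('tri hend',tri([ray('top',c1(528,268)),ray('side',c2(218,412))]))
H=np.array([onz('top',c3(*p),.008) for p in [(70,97),(192,60),(260,267),(138,304)]]);print('holder',H.mean(0),H)
s4=lambda u,v:(320+(u-320)/4,345+v/4)
print('tail',tri([ray('top',c3(220,255)),ray('side',s4(432,105))]))
E
```

```text
TR [0.5696 0.2366 0.01  ]
BR [0.424  0.2518 0.01  ]
BL [0.4376 0.3807 0.01  ]
posttop [0.5601 0.3032 0.268 ]
tip [0.4487 0.3149 0.277 ]
armpost [0.5521 0.3034 0.255 ]
armtip [0.4564 0.3135 0.255 ]
rim [ 0.5539 -0.0408  0.202 ]
hend [0.4697 0.054  0.198 ]
hcollar [0.5104 0.0086 0.198 ]
spouthole [ 0.5562 -0.0403  0.1   ]
tri post (array([0.5623, 0.3047, 0.2606]), np.float64(0.002001535505666488))
tri tip (array([0.4519, 0.3177, 0.264 ]), np.float64(0.0038555861063017853))
tri hend (array([0.4721, 0.0537, 0.1954]), np.float64(0.003170637316736954))
holder [ 0.5328 -0.2881  0.008 ] [[ 0.5921 -0.2246  0.008 ]
 [ 0.6164 -0.3091  0.008 ]
 [ 0.4732 -0.3514  0.008 ]
 [ 0.4493 -0.2674  0.008 ]]
tail (array([ 0.4779, -0.3073,  0.1149]), np.float64(0.0021422960284126387))
```

```bash
cat > go.py <<'E'
import sys
from h import *
# go.py x y z yaw_toolx : remaining shift in tool-axis units (at present axes), spin units
x,y,z,w=map(float,sys.argv[1:5]);s=state();Q=R.from_rotvec(s['orientation']).as_matrix()
d=Q.T@(np.array([x,y,z])-s['position'])/.06
yaw=np.degrees(np.arctan2(Q[1,0],Q[0,0]))
print('t',round(s['t'],2),'pos',s['position'].round(4),'yaw',yaw.round(2),'tilt',np.degrees(np.arccos(-Q[2,2])).round(2))
print('units',d.round(3),'norm',np.linalg.norm(d).round(2),'spin',(-((w-yaw+180)%360-180)/6).round(3),'F',s['force'].round(1),'grip',round(s['grip_width'],3),s['gripper_force'])
E
python3 -m inch '{"travel":[[0,0,-0.8],[0,0,-0.8],[-0.63,-0.485,0],[-0.63,-0.485,0],[-0.63,-0.485,0],[-0.63,-0.485,0],[-0.63,-0.485,0],[-0.63,-0.485,0]],"spin":[0,0,0,0,0,0,0,0],"fingers":[-1,-1,-1,-1,-1,-1,-1,-1]}'
python3 -m inch '{"travel":[[-0.63,-0.485,0],[-0.63,-0.485,0],[-0.63,-0.485,0],[-0.63,-0.485,0],[0,0,0],[0,0,0],[0,0,0],[0,0,0]],"spin":[0,0,0,0,0.9,0.9,0.9,0.9],"fingers":[-1,-1,-1,-1,-1,-1,-1,-1]}'
python3 go.py .4957 .0249 .185 131.5
```

```text
t: 1.15
position: [0.3466, 0.2679, 0.3351]
orientation: [-0.571, -3.089, 0.0]
force: [1.0, 0.8, -0.2]
grip_width: 1.003
gripper_force: 0.0
t: 2.15
position: [0.4454, 0.1066, 0.3349]
orientation: [-1.144, -2.925, 0.001]
force: [0.5, 0.5, -0.0]
grip_width: 1.008
gripper_force: 0.0
t 2.15 pos [0.4454 0.1066 0.3349] yaw 137.26 tilt 0.05
units [-1.542 -0.43   2.499] norm 2.97 spin 0.961 F [ 0.5  0.5 -0. ] grip 1.008 0.0
```

```bash

python3 -m inch '{"travel":[[-0.77,-0.215,0],[-0.77,-0.215,0],[0,0,0],[0,0,0]],"spin":[0,0,0.96,0],"fingers":[-1,-1,-1,-1]}'
python3 go.py .4957 .0249 .185 131.5
python3 - <<'E'
from h import *
s=state();im=capture('wrist');cv2.imwrite('pics/w1.png',im[:,:,::-1]);import pickle;pickle.dump(s,open('w1.pkl','wb'))
E
```

```text
t: 2.65
position: [0.4961, 0.0249, 0.3349]
orientation: [-1.285, -2.866, 0.001]
force: [-1.3, 0.6, 0.3]
grip_width: 1.002
gripper_force: 0.0
t 2.65 pos [0.4961 0.0249 0.3349] yaw 131.69 tilt 0.06
units [ 0.003 -0.004  2.498] norm 2.5 spin 0.032 F [-1.3  0.6  0.3] grip 1.002 0.0
```

View pics/w1.png

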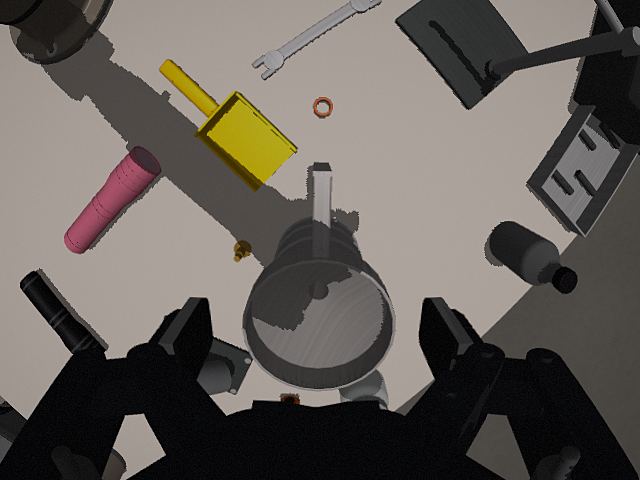

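The wrist view shows the handle bar running from (321.5,171) at its outer end to (321,256) at the collar. The funnel rim spans about u 243–396 and v 257–390.

```bash
python3 - <<'E'
from h import *;import pickle
s=pickle.load(open('w1.pkl','rb'))
a=onz('wrist',(321.5,171),.198,s);b=onz('wrist',(321,256),.198,s);d=b-a
print(a,b,np.linalg.norm(d),np.degrees(np.arctan2(-d[1],-d[0])))
u=-d/np.linalg.norm(d);print('bar88 from end',a-u*(.132-.088),'center',a-u*.132)
for p in [(243,322),(396,322),(320,389),(321,258)]:print(onz('wrist',p,.202,s))
E
```

```text
[0.4721292  0.05927961 0.198     ] [0.51587814 0.01000605 0.198     ] 0.06589274009358607 131.6011928504449
bar88 from end [0.50134264 0.0263771  0.198     ] center [ 0.55976951 -0.03942791  0.198     ]
[ 0.50576323 -0.07608085  0.202     ]
[0.60151112 0.00891844 0.202     ]
[ 0.60157724 -0.08635063  0.202     ]
[0.51596979 0.00981957 0.202     ]
```

```bash

python3 -m inch '{"travel":[[0.02,-0.04,0.6],[0,0,0.6],[0,0,0.6],[0,0,0.6],[0,0,0.1],[0,0,0],[0,0,0],[0,0,0]],"spin":[0,0,0,0,0,0,0,0],"fingers":[-1,-1,-1,-1,-1,-1,0.2,0.4]}' 100
python3 -m inch '{"travel":[[0,0,0],[0,0,0],[0,0,0],[0,0,0],[0,0,0],[0,0,0]],"spin":[0,0,0,0,0,0],"fingers":[0.6,0.8,1,1,1,1]}' 100
python3 go.py .4985 .0257 .295 131.6
```

```text
t: 3.7
position: [0.4946, 0.0246, 0.1866]
orientation: [1.284, 2.865, 0.002]
force: [0.7, 0.5, -0.1]
grip_width: 0.607
gripper_force: 0.0
t: 4.45
position: [0.4943, 0.0251, 0.1857]
orientation: [1.284, 2.866, 0.002]
force: [3.0, 2.6, 1.7]
grip_width: 0.133
gripper_force: 97.4
t 4.45 pos [0.4943 0.0251 0.1857] yaw 131.73 tilt 0.1
units [-0.04   0.062 -1.822] norm 1.82 spin 0.022 F [3.  2.6 1.7] grip 0.133 97.44407457779744
```

```bash

python3 -m inch '{"travel":[[0,0.05,0],[0,0,-0.2],[0,0,-0.4],[0,0,-0.4],[0,0,-0.4],[0,0,-0.4],[0,0,-0.2],[0,0,0]],"spin":[0,0,0,0,0,0,0,0],"fingers":[1,1,1,1,1,1,1,1]}' 110
python3 go.py .42 .2834 .295 84
python3 - <<'E'
from h import *
im=capture('side');cv2.imwrite('pics/s1.png',im[:,:,::-1])
import pickle
s=state();im=capture('wrist');cv2.imwrite('pics/w2.png',im[:,:,::-1]);pickle.dump(s,open('w2.pkl','wb'))
E
```

```text
t: 5.45
position: [0.4956, 0.026, 0.3054]
orientation: [-1.287, -2.865, 0.001]
force: [0.2, 0.2, -3.6]
grip_width: 0.133
gripper_force: 107.5
t 5.45 pos [0.4956 0.026  0.3054] yaw 131.62 tilt 0.03
units [4.044 1.909 0.173] norm 4.48 spin 7.937 F [ 0.2  0.2 -3.6] grip 0.133 107.49437212944031
```

View pics/s1.png

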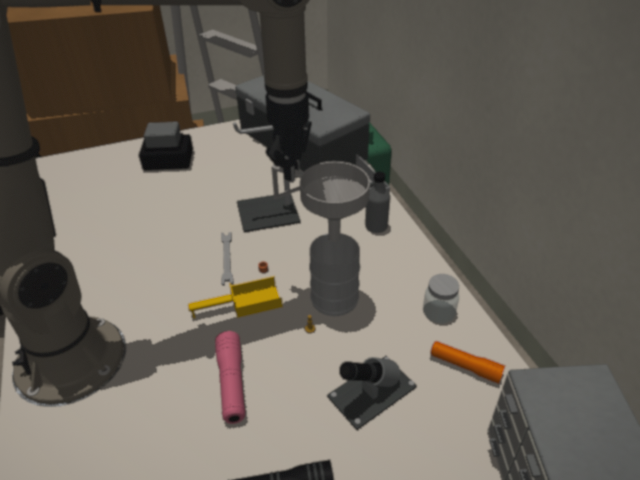

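The funnel is clear above the canister (collar at 335,185) and upright, and the canister has not moved.

```bash

python3 -m inch '{"travel":[[0.4,0.15,0],[0.7,0.27,0],[0.753,0.288,0],[0.753,0.288,0],[0.753,0.288,0],[0.65,0.25,0],[0.4,0.15,0],[0.1,0.03,0]],"spin":[0,0,0,0,0,0,0,0],"fingers":[1,1,1,1,1,1,1,1]}' 110
python3 -m inch '{"travel":[[0,0,0],[0,0,0],[0,0,0],[0,0,0],[0,0,0],[0,0,0],[0,0,0],[0,0,0]],"spin":[0.99,0.99,0.99,0.99,0.99,0.99,0.99,0.99],"fingers":[1,1,1,1,1,1,1,1]}' 110
python3 go.py .393 .2977 .2837 84
python3 - <<'E'
from h import *
import pickle
s=state();im=capture('wrist');cv2.imwrite('pics/w3.png',im[:,:,::-1]);pickle.dump(s,open('w3.pkl','wb'))
E
```

```text
t: 6.55
position: [0.391, 0.2985, 0.3038]
orientation: [-1.279, -2.868, 0.004]
force: [0.0, -0.5, -1.1]
grip_width: 0.131
gripper_force: 107.4
t: 7.55
position: [0.3937, 0.2948, 0.3048]
orientation: [2.338, 2.097, -0.002]
force: [-0.3, 0.5, -2.6]
grip_width: 0.133
gripper_force: 107.5
t 7.55 pos [0.3937 0.2948 0.3048] yaw 83.78 tilt 0.09
units [ 0.047 -0.016  0.351] norm 0.35 spin -0.036 F [-0.3  0.5 -2.6] grip 0.133 107.53061413764954
```

View pics/w3.png

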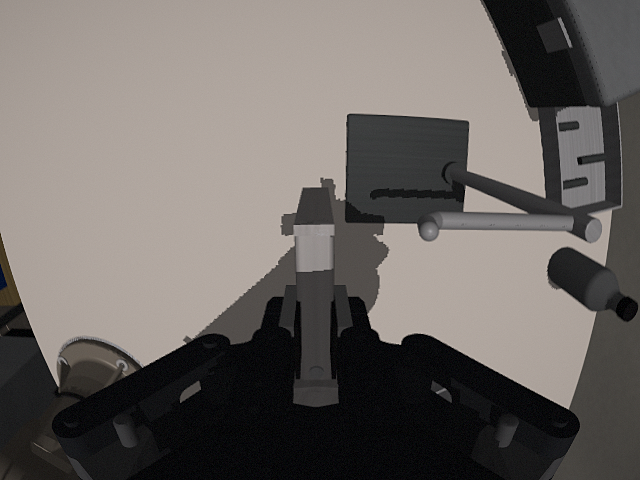

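The wrist view shows the bar's outer end at (314,226–236), the hook tip ball at (428,231), the arm's middle line at about (500,221) and the post top at (593,229).

```bash
python3 - <<'E'
from h import *;import pickle
s=pickle.load(open('w3.pkl','rb'));Q=R.from_rotvec(s['orientation']).as_matrix()
np.set_printoptions(precision=4,suppress=True)
for n,p,z in [('end226',(314,226),.317),('end236',(314,236),.317),('tip',(428,231),.272),('arm470',(470,221),.252),('arm540',(540,223),.252),('post',(593,229),.268)]:
    w=onz('wrist',p,z,s);print(n,w,'tool',Q.T@(w-s['position']))
E
```

```text
end226 [0.398  0.3349 0.317 ] tool [ 0.0403 -0.     -0.0123]
end236 [0.3976 0.3314 0.317 ] tool [ 0.0367 -0.     -0.0123]
tip [0.4512 0.3145 0.272 ] tool [0.0259 0.055  0.0328]
arm470 [0.4821 0.3113 0.252 ] tool [0.0261 0.0861 0.0528]
arm540 [0.5301 0.3055 0.252 ] tool [0.0255 0.1344 0.0528]
post [0.5611 0.3032 0.268 ] tool [0.0265 0.1655 0.0368]
```

```bash

python3 -m inch '{"travel":[[0.04,0,0.15],[0,0,0.2],[0,0,0],[0,0.3,0],[0,0.3,0],[0,0.4,0],[0,0.4,0],[0,0.3,0]],"spin":[0,0,0,0,0,0,0,0],"fingers":[1,1,1,1,1,1,1,1]}' 110
python3 -m inch '{"travel":[[0,0,0],[0,0,0.2],[0,0,0.2],[0,0,0.13],[0,0,0]],"spin":[0,0,0,0,0],"fingers":[1,1,1,1,1]}' 110
python3 go.py .393 .2977 .2507 84
python3 - <<'E'
from h import *
for n in ['side','wrist']:
    im=capture(n);cv2.imwrite(f'pics/{n}4.png',im[:,:,::-1])
a=cv2.imread('pics/side4.png')[100:230,200:370];b=cv2.imread('pics/wrist4.png')
a=cv2.resize(a,None,fx=2.4,fy=2.4,interpolation=cv2.INTER_CUBIC);b=cv2.resize(b[150:420,200:450],None,fx=1.5,fy=1.5)
H=max(a.shape[0],b.shape[0]);p=lambda i:cv2.copyMakeBorder(i,0,H-i.shape[0],0,0,0)
cv2.imwrite('pics/v4.png',cv2.convertScaleAbs(np.hstack([p(a),p(b)]),alpha=1.5))
E
```

```text
t: 8.6
position: [0.4974, 0.2878, 0.2843]
orientation: [2.332, 2.102, 0.001]
force: [0.1, 0.1, -2.2]
grip_width: 0.132
gripper_force: 107.4
t: 9.22
position: [0.4939, 0.2891, 0.2523]
orientation: [-2.33, -2.106, 0.001]
force: [-0.2, -0.3, -2.2]
grip_width: 0.134
gripper_force: 107.6
t 9.22 pos [0.4939 0.2891 0.2523] yaw 84.21 tilt 0.04
units [-0.028 -1.687  0.027] norm 1.69 spin 0.035 F [-0.2 -0.3 -2.2] grip 0.134 107.5830888748169
```

View pics/v4.png

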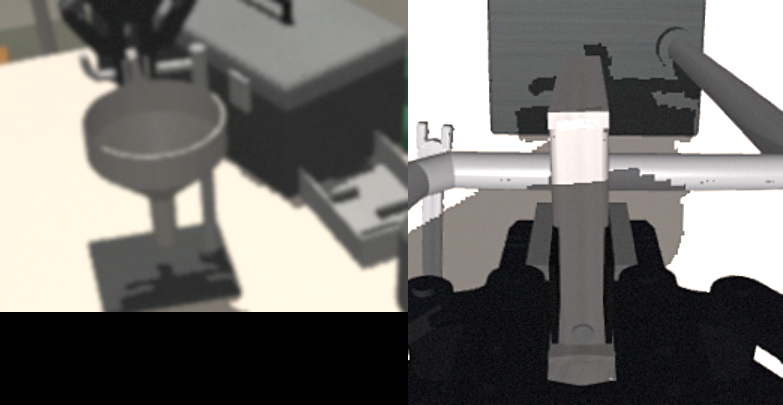

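The arm passes under the bar between the outer strap and the fingers, so the funnel is threaded on the hook. I'll lower it to contact and release.

```bash

python3 -m inch '{"travel":[[0,0,0.04],[0,0,0],[0,0,0]],"spin":[0,0,0],"fingers":[1,1,1]}' 40
python3 -m inch '{"travel":[[0,0,0],[0,0,0],[0,0,0],[0,0,0],[0,0,0],[0,0,0],[0,0,0],[0,0,0]],"spin":[0,0,0,0,0,0,0,0],"fingers":[0.5,0.2,0,-0.4,-0.7,-1,-1,-1]}' 
python3 -m inch '{"travel":[[0,0,-0.3],[0,0,-0.5],[0,0,-0.5],[0,0,-0.5],[0,0,0]],"spin":[0,0,0,0,0],"fingers":[-1,-1,-1,-1,-1]}'
python3 - <<'E'
from h import *
im=capture('side');cv2.imwrite('pics/s5.png',im[:,:,::-1]);im=capture('top');cv2.imwrite('pics/t5.png',im[:,:,::-1])
E
python3 go.py .45 -.19 .335 16.5
```

```text
t: 9.7
position: [0.4948, 0.2891, 0.2513]
orientation: [-2.331, -2.106, -0.003]
force: [-2.1, -1.1, 5.6]
grip_width: 0.126
gripper_force: 108.4
t: 10.7
position: [0.4945, 0.289, 0.2501]
orientation: [2.332, 2.106, 0.0]
force: [-0.4, 0.3, 0.4]
grip_width: 0.997
gripper_force: 0.0
t: 11.32
position: [0.4958, 0.2893, 0.3609]
orientation: [2.331, 2.104, 0.009]
force: [0.1, 0.2, -0.9]
grip_width: 1.001
gripper_force: 0.0
t 11.43 pos [0.4944 0.2889 0.3577] yaw 84.16 tilt 0.01
units [-8.015  0.075  0.38 ] norm 8.02 spin 11.277 F [-0.3 -0.2 -0.4] grip 1.0 0.0
```

```bash

python3 -m inch '{"travel":[[-0.5,0.046,0],[-0.816,0.0754,0],[-0.816,0.0754,0],[-0.816,0.0754,0],[-0.816,0.0754,0],[-0.816,0.0754,0],[-0.816,0.0754,0],[-0.816,0.0754,0]],"spin":[0,0,0,0,0,0,0,0],"fingers":[-1,-1,-1,-1,-1,-1,-1,-1]}'
python3 -m inch '{"travel":[[-0.816,0.0754,0],[-0.816,0.0754,0],[-0.816,0.0754,0],[-0.816,0.0754,0],[-0.316,0.03,0],[0,0,0.3],[0,0,0.3],[0,0,0]],"spin":[0,0,0,0,0,0,0,0],"fingers":[-1,-1,-1,-1,-1,-1,-1,-1]}'
python3 -m inch '{"travel":[[0,0,0],[0,0,0],[0,0,0],[0,0,0],[0,0,0],[0,0,0],[0,0,0]],"spin":[0.97,0.97,0.97,0.97,0.97,0.97,0.97],"fingers":[-1,-1,-1,-1,-1,-1,-1]}'
python3 -m inch '{"travel":[[0,0,0],[0,0,0],[0,0,0],[0,0,0],[0,0,0],[0,0,0]],"spin":[0.97,0.97,0.97,0.97,0.6,0],"fingers":[-1,-1,-1,-1,-1,-1]}'
python3 go.py .4887 -.3012 .104 16.5
python3 - <<'E'
from h import *;import pickle
s=state();im=capture('wrist');cv2.imwrite('pics/w6.png',im[:,:,::-1]);pickle.dump(s,open('w6.pkl','wb'))
im=capture('side');cv2.imwrite('pics/s6.png',im[:,:,::-1]);t=capture('top');cv2.imwrite('pics/t6.png',t[:,:,::-1])
w=cv2.imread('pics/w6.png')[120:480,120:520];
a=cv2.resize(cv2.imread('pics/s6.png')[100:300,200:400],(400,400));b=cv2.resize(cv2.imread('pics/t6.png')[180:280,150:360],(400,190))
o=np.zeros((590,800,3),np.uint8);o[:360,:400]=w;o[:400,400:]=a;o[400:,400:]=b
cv2.imwrite('pics/v6.png',cv2.convertScaleAbs(o,alpha=1.8,beta=15))
E
```

```text
t: 12.42
position: [0.4899, -0.0865, 0.3566]
orientation: [-2.33, -2.105, 0.002]
force: [-0.2, 0.4, -0.1]
grip_width: 0.998
gripper_force: 0.0
t: 13.42
position: [0.4878, -0.2998, 0.3192]
orientation: [-2.327, -2.101, 0.002]
force: [-0.9, -0.4, 0.0]
grip_width: 0.997
gripper_force: 0.0
t: 14.3
position: [0.4889, -0.3008, 0.3223]
orientation: [-2.92, -1.158, -0.0]
force: [0.0, 0.6, -0.2]
grip_width: 0.997
gripper_force: 0.0
t: 15.05
position: [0.489, -0.3009, 0.3222]
orientation: [3.109, 0.454, -0.0]
force: [-0.1, -0.0, -0.3]
grip_width: 1.001
gripper_force: 0.0
t 15.05 pos [ 0.489  -0.3009  0.3222] yaw 16.61 tilt 0.01
units [-0.006  0.004  3.637] norm 3.64 spin 0.018 F [-0.1 -0.  -0.3] grip 1.001 0.0
```

View pics/v6.png

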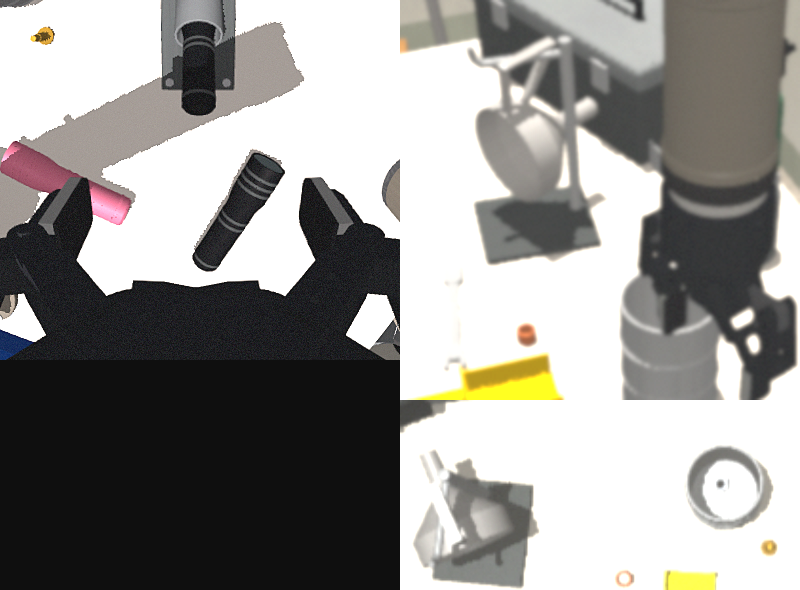

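The funnel hangs from the arm by its handle, and the canister stands open (top view, rim centre near 320.6,225.8). In the wrist view the torch tail face is centred near (319,221), and its axis runs vertically at u≈318.5.

```bash
python3 - <<'E'
from h import *;import pickle
np.set_printoptions(precision=4,suppress=True)
s=pickle.load(open('w6.pkl','rb'))
hd=np.array([.9588,.284,0]);hy=np.array([-.284,.9588,0]);o0=np.array([.5328,-.2881,0])
for p in [(319,221),(319,235),(318,150)]:
    o,d=ray('wrist',p,s);r=lambda v:np.array([v@hd,v@hy,v[2]])
    a=r(o-o0);b=r(d)
    # intersect x+z=.067
    t=(.067-a[0]-a[2])/(b[0]+b[2]);print(p,a+b*t)
g=cv2.cvtColor(cv2.imread('pics/t6.png'),cv2.COLOR_BGR2GRAY)
print('mouth top',onz('top',(320.6,225.8),.15))
# dark inner / rim ellipse of canister by edges
c=cv2.GaussianBlur(g,(3,3),0)[190:265,285:355]
m=(c<c.max()*0.8).astype(np.uint8)
n,l,st,ce=cv2.connectedComponentsWithStats(m)
for i in range(1,n):
    if st[i,4]>50:print(st[i],ce[i])
E
```

```text
(319, 221) [-0.0566 -0.0034  0.1236]
(319, 235) [-0.067  -0.0034  0.134 ]
(318, 150) [ 0.0054 -0.0028  0.0616]
mouth top [ 0.5491 -0.0407  0.15  ]
[ 15  14  46  44 958] [36.0501 35.    ]
[54 63  9  9 58] [58.431  67.2069]
```

```bash

python3 -m inch '{"travel":[[0,0.05,0.6],[0,0,0.7],[0,0,0.7],[0,0,0.6],[0,0,0.5],[0,0,0.37],[0,0,0.2],[0,0,0]],"spin":[0,0,0,0,0,0,0,0],"fingers":[-1,-1,-1,-1,-1,-1,-1,-1]}'
python3 -m inch '{"travel":[[0,0,0],[0,0,0],[0,0,0],[0,0,0],[0,0,0],[0,0,0],[0,0,0],[0,0,0]],"spin":[0,0,0,0,0,0,0,0],"fingers":[0,0.3,0.5,0.7,1,1,1,1]}' 40
python3 go.py .4887 -.3012 .104 16.5
```

```text
t: 16.2
position: [0.4894, -0.3036, 0.1014]
orientation: [-3.108, -0.452, 0.001]
force: [0.7, -0.4, 0.5]
grip_width: 0.998
gripper_force: 0.0
t: 17.2
position: [0.4898, -0.3042, 0.1025]
orientation: [3.109, 0.452, 0.001]
force: [-1.5, 1.1, 5.7]
grip_width: 0.361
gripper_force: 40.3
t 17.2 pos [ 0.4898 -0.3042  0.1025] yaw 16.54 tilt 0.04
units [-0.003 -0.053 -0.025] norm 0.06 spin 0.007 F [-1.5  1.1  5.7] grip 0.361 40.34920692443848
```

```bash

python3 -m inch '{"travel":[[-0.1,0,-0.1],[-0.2,0,-0.2],[-0.25,0,-0.25],[-0.25,0,-0.25],[-0.25,0,-0.25],[-0.2,0,-0.2],[0,0,-0.3],[0,0,0]],"spin":[0,0,0,0,0,0,0,0],"fingers":[1,1,1,1,1,1,1,1]}' 40
cat > tilt.py <<'E'
from h import *
import sys,time
# dark torch in side view below the TCP: mask near projected TCP, PCA
s=state();im=capture('side');cv2.imwrite('pics/'+sys.argv[1],im[:,:,::-1])
print(s['t'],s['position'].round(4),s['force'].round(1),s['grip_width'],s['gripper_force'])
c=calibration('side');W=np.array(c['world_to_cam']);K=np.array(c['mtx'])
def pj(p):
    q=W[:3,:3]@p+W[:3,3];return K[0,0]*q[0]/-q[2]+K[0,2],K[1,1]*-q[1]/-q[2]+K[1,2]
P=s['position'];tip=pj(P-[0,0,.008]);print('fingertip px',tip,'upright lens at',pj(P+[0,0,.011-.117]))
g=im.max(2);u,v=map(int,tip)
for r in range(v-4,min(v+100,480),4):
    row=g[r,max(u-90,0):u+90];x=np.where(row<45)[0]
    # split in runs
    runs=np.split(x,np.where(np.diff(x)>2)[0]+1) if len(x) else []
    print(r,[(int(q[0])+max(u-90,0),int(q[-1])+max(u-90,0)) for q in runs if len(q)>4])
E
python3 tilt.py s7.png
```

```text
t: 18.2
position: [0.4192, -0.326, 0.1967]
orientation: [3.106, 0.453, 0.005]
force: [0.2, -0.1, -2.4]
grip_width: 0.365
gripper_force: 40.0
18.2 [ 0.4192 -0.326   0.1967] [ 0.2 -0.1 -2.4] 0.3648866839821057 39.99939143657684
fingertip px (np.float64(317.98263387742725), np.float64(364.0883777052958)) upright lens at (np.float64(319.07201827688993), np.float64(398.9191267244561))
360 [(304, 366)]
364 [(305, 319), (322, 367)]
368 [(310, 319), (324, 366)]
372 [(324, 328), (345, 362)]
376 []
380 []
384 [(395, 399)]
388 [(378, 396)]
392 [(378, 392)]
396 [(365, 370), (377, 388)]
400 [(355, 362), (370, 384)]
404 [(350, 367)]
408 [(345, 369)]
412 [(343, 368)]
416 [(232, 237), (346, 364)]
420 [(230, 237), (349, 354)]
424 []
428 []
432 []
436 []
440 []
444 []
448 []
452 []
456 []
460 []
```

```bash

cat >> tilt.py <<'E'
hd=np.array([.9588,.284,0])
Q=R.from_rotvec(s['orientation']).as_matrix();hd=Q[:,0]
for a in range(-20,61,10):
    a_=np.radians(a);print(a,np.round(pj(P+[0,0,.011]+.117*(np.sin(a_)*hd-np.cos(a_)*np.array([0,0,1]))),0))
E
python3 -m inch '{"travel":[[0,0,-0.5],[0,0,-0.5],[0,0,0],[0,0,0],[0,0,0],[0,0,0]],"spin":[0,0,0,0,0,0],"fingers":[1,1,1,1,1,1]}' 20
python3 tilt.py s8.png
```

```text
t: 19.0
position: [0.4174, -0.3248, 0.2539]
orientation: [-3.108, -0.452, 0.002]
force: [1.0, -0.0, -1.3]
grip_width: 0.367
gripper_force: 40.1
19.0 [ 0.4174 -0.3248  0.2539] [ 1.  -0.  -1.3] 0.36707828762846495 40.084240436553955
fingertip px (np.float64(315.93411913327765), np.float64(341.0239628583015)) upright lens at (np.float64(317.2164943750465), np.float64(378.96730820587027))
337 [(301, 364)]
341 [(302, 317), (322, 365)]
345 [(310, 317), (322, 365)]
349 [(322, 327), (340, 363)]
353 []
357 []
361 []
365 []
369 []
373 []
377 []
381 []
385 [(393, 399)]
389 [(378, 396)]
393 [(378, 391)]
397 [(366, 371), (376, 387)]
401 [(372, 383)]
405 [(353, 367)]
409 [(347, 370)]
413 [(345, 370)]
417 [(231, 238), (346, 367)]
421 []
425 [(353, 357)]
429 []
433 []
437 []
-20 [297. 389.]
-10 [307. 385.]
0 [317. 379.]
10 [327. 372.]
20 [337. 364.]
30 [345. 355.]
40 [353. 346.]
50 [360. 336.]
60 [366. 326.]
```

```bash

for i in 1; do python3 -m inch '{"travel":[[0,0,0],[0,0,0]],"spin":[0,0],"fingers":[0.5,0.4]}' 20
python3 -m inch '{"travel":[[0,0,0],[0,0,0]],"spin":[0,0],"fingers":[0.34,0.34]}' 20; done
python3 tilt.py s9.png | head -12
```

```text
t: 19.3
position: [0.4177, -0.3253, 0.2548]
orientation: [-3.109, -0.452, 0.0]
force: [0.0, 0.2, -1.8]
grip_width: 0.361
gripper_force: 40.1
t: 19.55
position: [0.4178, -0.3253, 0.2549]
orientation: [3.109, 0.452, 0.0]
force: [0.2, -1.1, -1.3]
grip_width: 0.362
gripper_force: 40.1
19.55 [ 0.4178 -0.3253  0.2549] [ 0.2 -1.1 -1.3] 0.3622637060951073 40.08403122425079
fingertip px (np.float64(316.24901091012885), np.float64(340.7642336164573)) upright lens at (np.float64(317.5100417192304), np.float64(378.766922281807))
336 [(301, 364)]
340 [(302, 317), (322, 365)]
344 [(307, 317), (322, 365)]
348 [(322, 328), (339, 364)]
352 []
356 []
360 []
364 []
368 []
372 []
```

```bash

python3 -m inch '{"travel":[[0,0,0],[0,0,0],[0,0,0],[0,0,0],[0,0,0],[0,0,0],[0,0,0],[0,0,0]],"spin":[0.5,0.95,0.95,0.95,0.95,0.95,0.95,0.95],"fingers":[1,1,1,1,1,1,1,1]}' 40
python3 -m inch '{"travel":[[0,0,0],[0,0,0],[0,0,0],[0,0,0],[0,0,0],[0,0,0],[0,0,0],[0,0,0]],"spin":[0.95,0.95,0.95,0.95,0.95,0.95,0.95,0.95],"fingers":[1,1,1,1,1,1,1,1]}' 40
python3 -m inch '{"travel":[[0,0,0]],"spin":[0.3],"fingers":[1]}' 40
python3 go.py .4922 -.1333 .255 -73.5; python3 -c "
from rig import *;print(state()['q'].round(2))"
```

```text
t: 20.6
position: [0.4179, -0.3251, 0.2549]
orientation: [-3.058, 0.721, 0.0]
force: [0.7, -0.4, -1.8]
grip_width: 0.361
gripper_force: 40.1
t: 21.6
position: [0.418, -0.3251, 0.2549]
orientation: [-2.539, 1.849, -0.0]
force: [-0.4, -0.1, -2.6]
grip_width: 0.362
gripper_force: 40.0
t: 21.72
position: [0.4179, -0.3251, 0.2549]
orientation: [-2.512, 1.885, 0.0]
force: [0.1, -0.9, -1.5]
grip_width: 0.363
gripper_force: 40.0
t 21.73 pos [ 0.4179 -0.3251  0.2549] yaw -73.77 tilt 0.02
units [-2.724e+00 -2.082e+00 -1.000e-03] norm 3.43 spin -0.046 F [ 0.1 -0.9 -1.5] grip 0.363 40.02348303794861
[-0.24  0.49  1.27  1.57 -0.47  1.43 -1.79]
```

```bash

python3 -m inch '{"travel":[[-0.3,-0.23,0],[-0.5,-0.38,0]],"spin":[0,0],"fingers":[1,1]}' 40 >/dev/null
python3 -c "
from rig import *;print(state()['q'].round(2))"
python3 -m inch '{"travel":[[-0.5,-0.38,0],[-0.5,-0.38,0],[-0.5,-0.38,0],[-0.42,-0.33,0],[0,0,0],[0,0,0]],"spin":[0,0,0,0,0,0],"fingers":[1,1,1,1,1,1]}' 40
python3 go.py .4922 -.1333 .129 -73.5; python3 -c "
from rig import *;print(state()['q'].round(2))"
```

```text
[-0.39  0.44  1.27  1.61 -0.43  1.41 -1.93]
t: 22.72
position: [0.4915, -0.1345, 0.255]
orientation: [2.512, -1.885, 0.001]
force: [-0.7, -0.4, -2.1]
grip_width: 0.363
gripper_force: 39.9
t 22.73 pos [ 0.4915 -0.1345  0.255 ] yaw -73.77 tilt 0.05
units [-0.018 -0.017  2.1  ] norm 2.1 spin -0.045 F [-0.7 -0.4 -2.1] grip 0.363 39.899858236312866
[-0.68  0.42  1.27  1.62 -0.41  1.4  -2.23]
```

```bash

python3 -m inch '{"travel":[[-0.02,-0.02,0.4],[0,0,0.4],[0,0,0.4],[0,0,0.4],[0,0,0.3],[0,0,0.2],[0,0,0],[0.2,0,0]],"spin":[0,0,0,0,0,0,0,0],"fingers":[1,1,1,1,1,1,1,1]}' 40
python3 -m inch '{"travel":[[0.2,0,0],[0.2,0,0],[0.2,0,0],[0.1,0,0],[0.1,0,0]],"spin":[0,0,0,0,0],"fingers":[1,1,1,1,1]}' 40
python3 tilt.py s10.png; python3 -c "
from rig import *;print(state()['q'].round(2))"
```

```text
t: 23.72
position: [0.4969, -0.1434, 0.1294]
orientation: [-2.514, 1.882, -0.001]
force: [0.2, 0.2, -1.6]
grip_width: 0.362
gripper_force: 40.0
t: 24.35
position: [0.5076, -0.1765, 0.1278]
orientation: [-2.505, 1.868, 0.038]
force: [-4.9, 18.9, 6.8]
grip_width: 0.364
gripper_force: 40.7
24.35 [ 0.5076 -0.1765  0.1278] [-4.9 18.9  6.8] 0.36389241583310955 40.65332472324371
fingertip px (np.float64(335.18526959163796), np.float64(311.0001075576335)) upright lens at (np.float64(335.1001518132922), np.float64(343.5284587846266))
307 [(318, 346)]
311 [(322, 328), (333, 346)]
315 [(333, 348)]
319 [(334, 349)]
323 [(336, 351)]
327 [(338, 352)]
331 [(340, 354)]
335 [(342, 357)]
339 [(344, 360)]
343 [(345, 363)]
347 [(346, 365)]
351 [(347, 366)]
355 [(349, 367)]
359 [(351, 365)]
363 [(353, 362)]
367 []
371 []
375 []
379 [(351, 360)]
383 [(345, 361)]
387 [(345, 362), (377, 398)]
391 [(355, 365), (378, 393)]
395 [(364, 369), (377, 389)]
399 [(368, 384)]
403 []
407 []
-20 [323. 329.]
-10 [329. 336.]
0 [335. 344.]
10 [341. 350.]
20 [348. 355.]
30 [354. 358.]
40 [360. 360.]
50 [365. 361.]
60 [369. 359.]
[-0.43  0.6   1.1   1.72 -0.58  1.2  -2.03]
```

```bash

python3 -m inch '{"travel":[[0.08,0,-0.12],[0.1,0,-0.12],[0.1,0,-0.1],[0,0,0]],"spin":[0,0,0,0],"fingers":[1,1,1,1]}' 40
python3 tilt.py s11.png|grep -v '\[(3[67]'; python3 -c "
from rig import *;print(state()['q'].round(2))"
```

```text
t: 24.9
position: [0.5144, -0.2075, 0.1501]
orientation: [2.511, -1.887, 0.003]
force: [-1.2, 2.1, -1.3]
grip_width: 0.362
gripper_force: 41.0
24.9 [ 0.5144 -0.2075  0.1501] [-1.2  2.1 -1.3] 0.3619840828361208 40.973496437072754
fingertip px (np.float64(344.9213277421398), np.float64(313.79274981212626)) upright lens at (np.float64(344.2461158463853), np.float64(347.1993163643764))
309 [(326, 356)]
313 [(331, 338), (343, 354)]
317 [(333, 338), (343, 354)]
321 [(342, 354)]
325 [(342, 356)]
329 [(343, 357)]
333 [(344, 358)]
337 [(345, 360)]
341 [(346, 362)]
345 [(346, 363)]
349 [(347, 364)]
353 [(348, 365)]
357 [(349, 367)]
361 [(350, 363)]
365 [(354, 359)]
369 []
373 []
377 [(355, 361)]
381 [(348, 361)]
385 [(342, 361), (393, 399)]
389 [(340, 363), (378, 396)]
393 [(347, 367), (377, 391)]
397 [(355, 371), (376, 387)]
405 []
409 []
-20 [332. 332.]
-10 [338. 340.]
0 [344. 347.]
10 [351. 353.]
20 [357. 358.]
30 [364. 362.]
40 [370. 364.]
50 [376. 365.]
60 [380. 363.]
[-0.4   0.59  1.11  1.66 -0.56  1.24 -2.02]
```

```bash

python3 -m inch '{"travel":[[0.15,0,-0.06],[0.15,0,-0.04],[0.12,0,-0.02],[0.06,0,0],[0,0,0]],"spin":[0,0,0,0,0],"fingers":[1,1,1,1,1]}' 40
python3 tilt.py s12.png; python3 -c "
from rig import *;print(state()['q'].round(2))"
```

```text
t: 25.58
position: [0.5224, -0.2341, 0.1564]
orientation: [2.512, -1.886, 0.001]
force: [-1.5, 2.3, -2.0]
grip_width: 0.363
gripper_force: 42.7
25.575 [ 0.5224 -0.2341  0.1564] [-1.5  2.3 -2. ] 0.3627686346931777 42.740734219551086
fingertip px (np.float64(354.7640230948176), np.float64(320.80072416819047)) upright lens at (np.float64(353.4700734674782), np.float64(354.4329963808159))
316 [(337, 366)]
320 [(341, 348), (353, 360)]
324 [(344, 348), (353, 361)]
328 [(352, 361)]
332 [(348, 362)]
336 [(349, 362)]
340 [(349, 363)]
344 [(349, 365)]
348 [(349, 365)]
352 [(349, 366)]
356 [(350, 366)]
360 [(351, 364)]
364 [(352, 361)]
368 []
372 []
376 [(356, 360)]
380 [(350, 361)]
384 [(344, 361), (395, 404)]
388 [(338, 362), (378, 400)]
392 [(337, 366), (378, 398)]
396 [(338, 370), (377, 395)]
400 [(352, 394)]
404 [(358, 390)]
408 [(366, 385)]
412 [(375, 379)]
416 []
-20 [341. 339.]
-10 [347. 347.]
0 [353. 354.]
10 [360. 361.]
20 [367. 366.]
30 [374. 370.]
40 [380. 372.]
50 [386. 373.]
60 [391. 372.]
[-0.32  0.62  1.09  1.6  -0.57  1.27 -1.99]
```

```bash

python3 -m inch '{"travel":[[0.08,0,0],[0.09,0,0],[0,0,0],[-0.2,0,0],[-0.4,0,-0.3],[-0.2,0,-0.7],[0,0,-0.8],[0,0,0]],"spin":[0,0,0,0,0,0,0,0],"fingers":[1,1,1,1,1,1,1,1]}' 40
python3 tilt.py s13.png; python3 -c "
from h import *;print(state()['q'].round(2))
for n in ['top']:
  im=capture(n);cv2.imwrite('pics/t13.png',im[:,:,::-1])"; python3 go.py .555 -.039 .28 -73.5
```

```text
t: 26.62
position: [0.5142, -0.2005, 0.2694]
orientation: [-2.512, 1.885, -0.02]
force: [0.4, -0.0, -2.9]
grip_width: 0.366
gripper_force: 42.6
26.625 [ 0.5142 -0.2005  0.2694] [ 0.4 -0.  -2.9] 0.36572425528031477 42.56546437740326
fingertip px (np.float64(344.1927865156225), np.float64(264.23151658475473)) upright lens at (np.float64(343.51477645860456), np.float64(303.32343104455225))
260 [(329, 337), (342, 356)]
264 [(330, 337), (342, 351)]
268 [(332, 337), (342, 352)]
272 [(340, 352)]
276 [(335, 352)]
280 [(336, 353)]
284 [(336, 354)]
288 [(335, 355)]
292 [(335, 356)]
296 [(336, 356)]
300 [(337, 356)]
304 [(337, 356)]
308 [(338, 355)]
312 [(342, 349)]
316 []
320 []
324 []
328 []
332 []
336 []
340 []
344 []
348 []
352 []
356 []
360 []
-20 [330. 288.]
-10 [337. 296.]
0 [344. 303.]
10 [351. 309.]
20 [358. 314.]
30 [365. 317.]
40 [371. 318.]
50 [377. 318.]
60 [383. 315.]
[-0.46  0.49  1.19  1.5  -0.45  1.46 -2.12]
t 26.73 pos [ 0.5122 -0.1981  0.2651] yaw -73.78 tilt 0.2
units [-2.347 -1.427 -0.251] norm 2.76 spin -0.046 F [ 0.1  0.9 -1.8] grip 0.365 42.61507987976074
```

```bash
python3 - <<'E'
from h import *
for f in ['t6','t13']:
    g=cv2.imread(f'pics/{f}.png',0)[195:260,288:355];k=6
    g=cv2.GaussianBlur(cv2.resize(g,None,fx=k,fy=k,interpolation=cv2.INTER_CUBIC),(7,7),0)
    c=cv2.HoughCircles(g,cv2.HOUGH_GRADIENT,1.5,40,param1=80,param2=25,minRadius=17*k,maxRadius=24*k)
    for x,y,r in (c[0][:4] if c is not None else []):
        uv=(288+(x+.5)/k-.5,195+(y+.5)/k-.5);print(f,uv,r/k,onz('top',uv,.15))
s=state();im=capture('wrist');cv2.imwrite('pics/w13.png',im[:,:,::-1])
E
```

```text
t6 (np.float32(326.45834), np.float32(226.95833)) 18.300001 [ 0.54597349 -0.0554134   0.15      ]
t6 (np.float32(319.20834), np.float32(223.20833)) 19.275 [ 0.5557474 -0.0373183  0.15     ]
t6 (np.float32(320.70834), np.float32(230.95833)) 19.875 [ 0.53609946 -0.04079143  0.15      ]
t13 (np.float32(326.95834), np.float32(225.95833)) 17.949999 [ 0.54848118 -0.0567125   0.15      ]
t13 (np.float32(319.20834), np.float32(223.45833)) 19.449999 [ 0.55511487 -0.03730865  0.15      ]
```

```bash

python3 -m inch '{"travel":[[0,0,-0.3],[0,0,-0.35],[-0.3,-0.18,0],[-0.5,-0.29,0],[-0.5,-0.29,0],[-0.5,-0.29,0],[-0.4,-0.24,0],[-0.26,-0.15,0]],"spin":[0,0,0,0,0,0,0,0],"fingers":[1,1,1,1,1,1,1,1]}' 45
python3 -m inch '{"travel":[[0,0,0],[0,0,0],[0,0,0],[0,0,0]],"spin":[0,0,0,0],"fingers":[1,1,1,1]}' 45
python3 go.py .554 -.032 .303 -73.78
python3 tilt.py s14.png; python3 - <<'E'
from h import *
print(state()['q'].round(2))
s=state();im=capture('wrist');cv2.imwrite('pics/w14.png',im[:,:,::-1]);im=capture('top');cv2.imwrite('pics/t14.png',im[:,:,::-1])
# bystander check: change between t0 and now
a=cv2.imread('pics/top0.png',0).astype(int);b=im.mean(2).astype(int)
# funnel motion between two side frames
E
```

```text
t: 27.78
position: [0.5539, -0.0297, 0.3035]
orientation: [2.514, -1.883, 0.0]
force: [-0.1, -0.9, -2.5]
grip_width: 0.361
gripper_force: 44.8
t: 28.28
position: [0.5531, -0.0325, 0.3037]
orientation: [-2.511, 1.888, -0.0]
force: [-0.2, -0.8, -1.4]
grip_width: 0.358
gripper_force: 44.7
t 28.27 pos [ 0.5531 -0.0325  0.3037] yaw -73.87 tilt 0.01
units [-0.004 -0.016  0.012] norm 0.02 spin -0.015 F [-0.2 -0.8 -1.4] grip 0.358 44.68889594078064
28.275 [ 0.5531 -0.0325  0.3037] [-0.2 -0.8 -1.4] 0.35784216202557334 44.68889594078064
fingertip px (np.float64(329.7085849162275), np.float64(188.1289298592103)) upright lens at (np.float64(329.9444857084595), np.float64(227.99457376641175))
184 [(318, 323), (327, 341)]
188 [(318, 323), (327, 336)]
192 [(327, 337)]
196 [(323, 337)]
200 [(323, 336)]
204 [(248, 285), (324, 336)]
208 [(249, 293), (324, 337)]
212 [(254, 295), (323, 338)]
216 [(258, 287), (323, 339)]
220 [(264, 286), (324, 339)]
224 [(270, 285), (324, 339)]
228 [(325, 340)]
232 [(326, 338)]
236 []
240 []
244 []
248 []
252 []
256 []
260 []
264 []
268 []
272 []
276 []
280 []
284 []
-20 [318. 215.]
-10 [324. 222.]
0 [330. 228.]
10 [336. 233.]
20 [342. 236.]
30 [348. 237.]
40 [354. 237.]
50 [359. 235.]
60 [364. 232.]
[-0.75  0.49  1.2   1.4  -0.45  1.55 -2.44]
```

```bash

python3 -m inch '{"travel":[[0,0,0],[0,0,0],[0,0,0]],"spin":[0,0,0],"fingers":[1,1,1]}' 45
python3 - <<'E'
from h import *
a=cv2.imread('pics/s14.png').astype(int)[:,:,::-1];s=state();b=capture('side').astype(int)
d=abs(a-b).max(2);print('funnel diff',(d[100:230,220:315]>25).sum(),'all',(d>25).sum())
t=capture('top');t0=cv2.imread('pics/top0.png')[:,:,::-1]
d=(abs(t.astype(int)-t0.astype(int)).max(2)>60)
for n,(u,v,w) in dict(scoop=(302,305,22),valve=(344,257,8),ferrule=(268,273,8),oil=(247,157,15),jar=(363,154,15),wrench=(242,300,30)).items():print(n,d[v-w:v+w,u-w:u+w].mean().round(2))
print(s['joint_velocities'].round(3))
E
```

```text
t: 28.8
position: [0.5534, -0.0314, 0.3035]
orientation: [-2.513, 1.885, 0.0]
force: [-0.2, -0.1, -1.8]
grip_width: 0.362
gripper_force: 44.7
funnel diff 0 all 27
scoop 0.83
valve 0.41
ferrule 0.42
oil 0.0
jar 0.0
wrench 0.29
[-0.001 -0.001  0.     0.    -0.    -0.001 -0.001]
```

```bash
python3 -c "
from rig import *;print(sign_off())"
```

```text
the job is handed in; nothing more can be done
None
```

The job is handed in at about 29 s: the funnel hangs free and still on the hook, and the gripper holds the torch lens-down about 3° off plumb, roughly 45 mm above the middle of the open canister. The oil bottle and jar have not moved; the arm blocked the final view of the scoop, valve stem, ferrule and wrench, so I did not re-check those, and no verdict came back.

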